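Hot-air nozzles back on their rack in order of size

ROBOT

A 6-joint arm with a two-finger parallel gripper is mounted at the origin on a cart in front of the work surface, level with it; the furniture and walls round the work are solid. World frame = base frame: x ahead of the robot, y to its left, z up, the work surface at z = 0. Lengths are in m, angles in rad, forces in N, time in s.
With the tool pointing down it reaches from about 0.425 to 0.95 m from the base axis. Payload 3.5 kg.
Tool frame: the origin (TCP) lies at the very end of the fingers, on their centre line; the grasp point (between the pads) lies ctrl.tcp_to_grasp behind it (ctrl.tcp_to_grasp is the distance from the TCP to the grasp point, in m); z points along the fingers, y is the line along which they close (so a half turn about z gives the same grasp; the last joint's range is limited). The gripper opens to 85 mm and grips with 20 to 120 N. Pads are 22 mm wide; open, the fingers measure 114 mm over their backs; the gripper's body (76 mm by 85 mm) begins 54 mm behind the grasp point. The pads swing forward as they close: fully open they stand 13 mm farther back than shut.
Start: joints at [1.07, 0.286, 1.577, -0, 1.279, -0.15], TCP at [0.232, 0.634, 0.197] pointing down, gripper open.
Joint ranges: [-2.77, 2.77], [-0.9, 2.22], [0.21, 2.48], [-1.53, 4.67], [0.24, 2.81], [-2.84, 2.84]. Speed limits (rad/s): [2.79, 2.79, 3.14, 3.14, 3.14, 3.14].

INTERFACE

Orientations are given as a unit quaternion [x, y, z, w].
In Python, from plant import ctrl gives the robot as it stands.
- The arm moves only by the shell command python3 -m inch 'ROWS' [FORCE]. ROWS is JSON, a list of rows, each an object with "slide": the shift along the tool's x, y, z in cm, a list of three; "turn": the turn about the tool's z in rad; "grip": the finger opening in cm, from 0 to 8.54. A call has 1 to 20 rows; each row is the pose to reach, as a shift and turn from the pose commanded when the call began, along the tool's axes at that moment; what a row does not reach only later rows make up. A row lasts 1/10 s, in which the tool goes at most 50 mm and 8.59 degrees, less where a joint would pass 70% of its speed; a pose out of reach is approached as far as the arm can. A call with a gripper value outside its range is refused whole. The fingers move at their own pace and stop on an object; FORCE is the grip in N (left out, the last holds). Time passes only in rows, so rows that repeat a pose let the fingers close. It gives the time, the measured TCP pose, the force, the opening and the grip force at its end, in the units of the state.
- ctrl.get_state(): the state, without advancing time (a new reading comes with each control period).
- ctrl.read_camera(name): name is "side" or "top"; returns (picture, depth): 420x560x3 uint8, red, green, blue; 420x560 float32, m along the optical axis (not along the pixel's ray), 0 where there is no reading.
- ctrl.camera_info(name): a dict with "K" (3x3 intrinsics, pixels), "camera_from_world" (4x4, takes a point from world to camera coordinates). Camera axes: x right, y down, z forward; pixel columns grow to the right and rows downward; lengths in m; the calibration is good to about 2 mm. A picture is of the moment at which its call begins. camera_info takes no time and is no camera call.
- ctrl.sign_off(): hands the job in; it is judged then, once.
The state is a dict: "time": time; "qpos": joint angles; "dq": joint speeds; "joint_efforts": joint torques, N m; "eef_pos": TCP position; "tcp_rot": TCP orientation; "contact_force": force on the tool from outside, world axes, zero at the start; "wrist_torque": the same for the moment, N m; "opening": opening from 0.0 (shut) to 1.0 (fully open); "finger_force": force on a finger pad.
Only numpy, scipy, OpenCV 4.12 (cv2) and the standard library are available. Lean on these libraries where they do the work, as an engineer would, in place of code of your own. Each camera call takes 0.05 s, during which the arm holds its last target. There are 200 camera calls.

TASK

The four square hot-air nozzles have been left about the bench after a rework job: put them back on the tapered storage rack, one over each pin, in order of mouth size, from the smallest at the rack's narrow end to the largest at its wide end. Each must stand upright, mouth up, with its collar all the way down on the plate and let go; leave the flux bottle and the reel of solder where they are.

Things in the scene. Friction and masses are not known exactly. Their poses are not given: they have to be found in the camera images.
- nozzle_18_mid (a point): Bright metal nozzle, the smallest of four, standing mouth up, 66 mm tall, 40 to 85 g: round hollow collar (30 mm across, 0 to 26 mm up, open underneath, bore 25 mm deep 26 mm; small clamp ear on +x to 21 mm from the axis), a neck, then from 36 to 66 mm up a square open hood, flat upright sides, 18 mm wide outside. Point: on the axis, 33 mm above the foot; z up, x and y square to the hood's sides.
- nozzle_26_mid (a point): Bright metal nozzle, the second smallest of four, standing mouth up, 66 mm tall, 40 to 85 g: round hollow collar (30 mm across, 0 to 26 mm up, open underneath, bore 25 mm deep 26 mm; small clamp ear on +x to 21 mm from the axis), a neck, then from 36 to 66 mm up a square open hood, flat upright sides, 26 mm wide outside. Point: on the axis, 33 mm above the foot; z up, x and y square to the hood's sides.
- nozzle_34_mid (a point): Bright metal nozzle, the second largest of four, standing mouth up, 66 mm tall, 40 to 85 g: round hollow collar (30 mm across, 0 to 26 mm up, open underneath, bore 25 mm deep 26 mm; small clamp ear on +x to 21 mm from the axis), a neck, then from 36 to 66 mm up a square open hood, flat upright sides, 34 mm wide outside. Point: on the axis, 33 mm above the foot; z up, x and y square to the hood's sides.
- nozzle_42_mid (a point): Bright metal nozzle, the largest of four, standing mouth up, 66 mm tall, 40 to 85 g: round hollow collar (30 mm across, 0 to 26 mm up, open underneath, bore 25 mm deep 26 mm; small clamp ear on +x to 21 mm from the axis), a neck, then from 36 to 66 mm up a square open hood, flat upright sides, 42 mm wide outside. Point: on the axis, 33 mm above the foot; z up, x and y square to the hood's sides.
- pin_1: Steel pin 1 of 4 of the storage rack, at the narrow end, 8 mm thick, 20 mm high, a square of 18 mm engraved round it. Origin at its foot, on top of the plate; z up, +y along the row to the wide end; next pins 50 mm away. Rack: tapered aluminium plate 222 mm long, 6 mm thick, fixed flat on the bench at any angle.
- pin_2: Steel pin 2 of 4 of the storage rack, 8 mm thick, 20 mm high, a square of 26 mm engraved round it. Origin at its foot, on top of the plate; z up, +y along the row to the wide end; next pins 50 and 58 mm away. The plate is 34 mm wide at the narrow end, 60 mm at the wide end; its top is 6 mm above the bench.
- pin_3: Steel pin 3 of 4 of the storage rack, 8 mm thick, 20 mm high, a square of 34 mm engraved round it. Origin at its foot, on top of the plate; z up, +y along the row to the wide end; next pins 58 and 66 mm away. A collar drops over a pin with about 8 mm of play each way until its foot rests on the plate.
- pin_4: Steel pin 4 of 4 of the storage rack, at the wide end, 8 mm thick, 20 mm high, a square of 42 mm engraved round it. Origin at its foot, on top of the plate; z up, +y along the row to the wide end; next pins 66 mm away. The row of pins runs along the plate's middle line.
- flux_bottle_mid (a point): small clear dropper bottle with a blue pointed cap, 33 mm across, 92 mm tall, standing loose behind the work: a bystander. The point is on its axis 46 mm above its foot.
- solder_reel_mid (a point): reel of solder wire with red flanges, 49 mm across, 34 mm high, standing loose on one flange behind the work: a bystander. The point is on its axis 17 mm above its foot.
Mind the look-alikes: they are no part of the job. Leave any turquoise look-alike of the part that bears nozzle_18_mid alone.

How it is judged:
At the end, for the whole second after the job is handed in: Each nozzle stands over its own pin (18 mm mouth on the pin at the narrow end, then 26, 34 and 42 mm towards the wide end): axis within 12 mm of the pin, centre 28 to 38 mm above the plate (33 mm when seated), tilted less than 0.1 rad, released and at rest (horizontal distance between nozzle_18_mid and pin_1 below 0.012 m and z of nozzle_18_mid in the frame of pin_1 between 0.028 and 0.038 m and angle between each of nozzle_18_mid, nozzle_26_mid, nozzle_34_mid, nozzle_42_mid's own z axis and vertical below 0.1 rad and linear speed of each of nozzle_18, nozzle_26, nozzle_34, nozzle_42 below 0.02 m/s and horizontal distance between nozzle_26_mid and pin_2 below 0.012 m and z of nozzle_26_mid in the frame of pin_2 between 0.028 and 0.038 m and horizontal distance between nozzle_34_mid and pin_3 below 0.012 m and z of nozzle_34_mid in the frame of pin_3 between 0.028 and 0.038 m and horizontal distance between nozzle_42_mid and pin_4 below 0.012 m and z of nozzle_42_mid in the frame of pin_4 between 0.028 and 0.038 m); the robot touches nothing.
It fails at once if the flux bottle is moved or knocked over (distance of flux_bottle_mid from where it was at the start of the episode above 0.03 m or angle between flux_bottle_mid's own z axis and vertical above 0.5 rad).
It fails at once if the reel of solder is moved or knocked over (distance of solder_reel_mid from where it was at the start of the episode above 0.03 m or angle between solder_reel_mid's own z axis and vertical above 0.5 rad).
It also fails if it takes over 96 s, if anything falls off the work surface, if the arm or the gripper's body presses on something with over 40 N, if the wrist force passes 120 N, or if a joint passes its speed limit or range.

## Working session

There is one attempt and no reset: what is moved stays moved. The work goes in short steps, Python scripts to look and compute and a shell command to move; the robot and the scene stay as the last step left them, time stands still between calls to the robot, and variables do not carry over. Pictures are saved under pics/ and viewed, at most 14 in all, crops included, and the job is handed in when it is done.

```bash
ls; mkdir -p pics; python3 - <<'E'
from plant import ctrl
import cv2,numpy as np
print(ctrl.tcp_to_grasp)
s=ctrl.get_state();print(s)
for n in("top","side"):
    p,d=ctrl.read_camera(n);cv2.imwrite(f"pics/{n}0.png",p[:,:,::-1]);np.savez(f"{n}0.npz",p=p,d=d)
    i=ctrl.camera_info(n);print(n,i["K"],np.round(i["camera_from_world"],3))
E
```

```text
pics
0.0187
{'time': 0.0, 'qpos': array([ 1.06999572e+00,  2.87174188e-01,  1.57820846e+00,  1.76571211e-05,
        1.27861937e+00, -1.49972964e-01]), 'dq': array([-0.00140711, -0.00053137, -0.00045009, -0.00081305,  0.00038927,
       -0.00072529]), 'joint_efforts': array([-1.25901724e-04, -4.05962920e+01, -2.92631918e+01, -9.36200126e-05,
        5.56736268e-03, -3.82415720e-06]), 'eef_pos': array([0.23156388, 0.63323172, 0.19552458]), 'tcp_rot': array([ 1.74518012e-01,  9.84653245e-01, -1.13876670e-03, -3.93114767e-04]), 'contact_force': array([-0.66642881, -0.13417343, -0.30151155]), 'wrist_torque': array([ 0.01824779, -0.03966547,  0.0317042 ]), 'finger_force': 0.0, 'opening': 0.997967501084341}
top [[436.81774189   0.         277.06726856]
 [  0.         436.81774189 212.33291237]
 [  0.           0.           1.        ]] [[ 0.018 -1.    -0.011  0.095]
 [-0.997 -0.017 -0.078  0.618]
 [ 0.078  0.012 -0.997  1.158]
 [ 0.     0.     0.     1.   ]]
side [[417.62066537   0.         282.95233729]
 [  0.         417.62066537 214.44404707]
 [  0.           0.           1.        ]] [[-0.979 -0.202 -0.007  0.64 ]
 [-0.075  0.395 -0.916  0.054]
 [ 0.188 -0.896 -0.402  0.857]
 [ 0.     0.     0.     1.   ]]
```

View pics/top0.png

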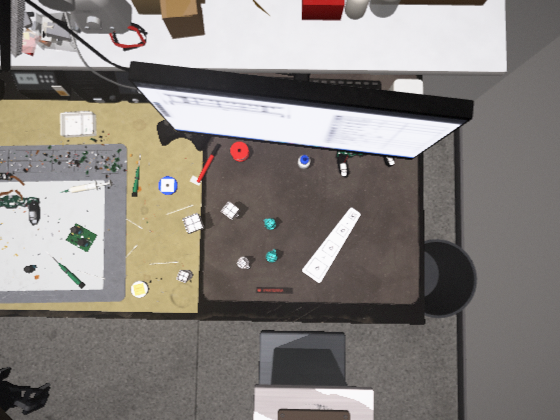

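View pics/side0.png

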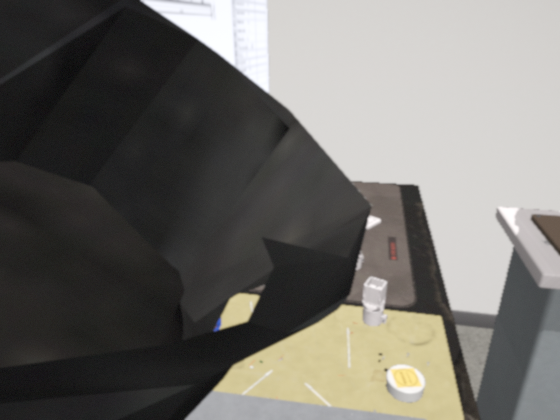

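The top view shows four bright nozzles near (230,210), (192,224), (184,277) and (243,262). The turquoise look-alikes are at (270,224) and (272,256). The rack runs from (350,212) to (315,275), the reel is at (240,150) and the bottle at (304,161). In the side view the arm blocks most of the scene.

```bash
python3 - <<'E'
import cv2,numpy as np
z=np.load("top0.npz");p=z["p"][:,:,::-1];d=z["d"]
a=cv2.resize(p[190:300,160:290],None,fx=6,fy=5.4,interpolation=cv2.INTER_CUBIC)[:, :]
a=cv2.resize(p[195:295,165:290],None,fx=6,fy=6,interpolation=cv2.INTER_CUBIC);cv2.imwrite("pics/c1.png",a)
a=cv2.resize(p[200:290,290:370],None,fx=6.5,fy=6.5,interpolation=cv2.INTER_CUBIC);cv2.imwrite("pics/c2.png",a)
E
```

```text
(no output)
```

View pics/c1.png

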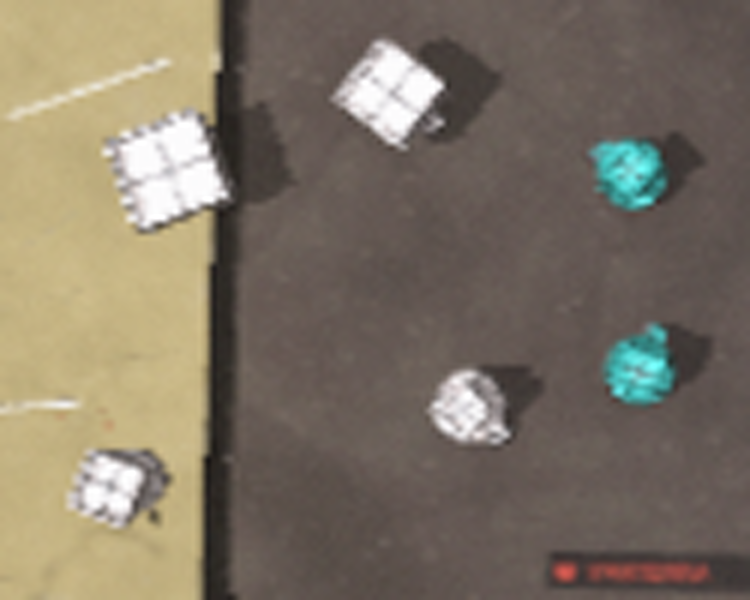

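View pics/c2.png

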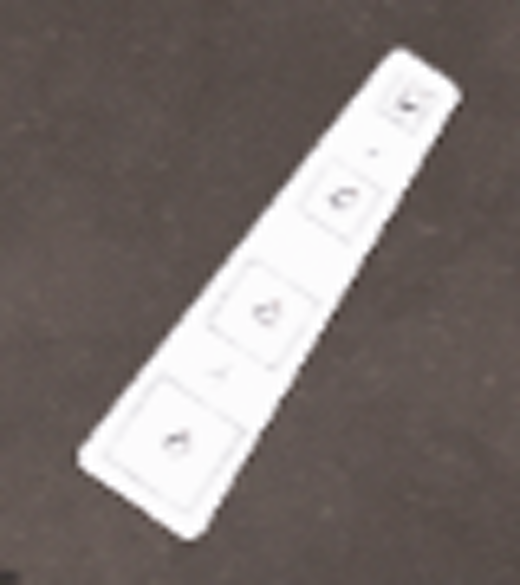

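```bash
cat > h.py <<'E'
import numpy as np, cv2
from scipy.spatial.transform import Rotation as R
from plant import ctrl
def ray(n,uv,z):
    i=ctrl.camera_info(n);T=np.linalg.inv(i["camera_from_world"]);uv=np.atleast_2d(uv).astype(float)
    r=np.c_[uv,np.ones(len(uv))]@np.linalg.inv(i["K"]).T@T[:3,:3].T
    return T[:3,3]+r*((z-T[2,3])/r[:,2])[:,None]
def cloud(n,d):
    i=ctrl.camera_info(n);T=np.linalg.inv(i["camera_from_world"]);v,u=np.indices(d.shape)
    c=np.stack([u,v,np.ones_like(u)],-1)@np.linalg.inv(i["K"]).T*d[...,None]
    return c@T[:3,:3].T+T[:3,3]
def go(pos,yaw):
    """slide cm / turn from the present pose to TCP pos with finger line (tool y) at world angle yaw mod pi"""
    s=ctrl.get_state();M=R.from_quat(s["tcp_rot"])
    x=M.as_matrix();c=np.arctan2(x[1,1],x[0,1])
    t=-(yaw-c); t=(t+np.pi/2)%np.pi-np.pi/2
    print("t",round(s["time"],2),"pos",s["eef_pos"].round(4),"yaw",round(c,3),"q6",s["qpos"][5].round(2),"slide cm",(M.inv().apply(np.array(pos)-s["eef_pos"])*100).round(2),"turn",round(t,3))
E
python3 - <<'E'
from h import *
z=np.load("top0.npz");p=z["p"];d=z["d"];P=cloud("top",d)
hsv=cv2.cvtColor(p,cv2.COLOR_RGB2HSV)
for n,(u,v) in dict(n42=(193,223),n34=(230,210),n26=(184,276),n18=(243,262)).items():
    w=P[v-14:v+15,u-14:v and u+15].reshape(-1,3)
    q=w[(w[:,2]>.056)&(w[:,2]<.075)]
    r=cv2.minAreaRect((q[:,:2]*1000).astype(np.float32))
    print(n,len(q),"zmax",w[:,2].max().round(4),"rect",np.round(r[0],1),np.round(r[1],1),round(r[2],1),"bench",np.percentile(w[:,2],5).round(4))
m=((hsv[...,2]>170)&(hsv[...,1]<60)).astype(np.uint8);m[:,:296]=0;m[:,366:]=0;m[:205]=0;m[286:]=0
c=max(cv2.findContours(m,0,2)[0],key=cv2.contourArea)
q=ray("top",c[:,0],.006)[:,:2]*1000
r=cv2.minAreaRect(q.astype(np.float32));print("rack",r)
pp=np.array([[176,442],[266,312],[343,198],[407,102]])/6.5+[290,200]-.42
b=ray("top",pp,.016);print("pins4..1",b.round(4),np.linalg.norm(np.diff(b,axis=0),axis=1))
for n,(u,v) in dict(bottle=(304,161),reel=(240,150),tq1=(270,224),tq2=(272,256)).items():
    w=P[v-9:v+10,u-9:u+10].reshape(-1,3);w=w[w[:,2]>.02];print(n,np.median(w,0).round(3),w.max(0).round(3))
w=P[70:155:12,140:470:40];print("monitor\n",w[...,0].round(2),"\n",w[...,2].round(2))
E
```

```text
n42 89 zmax 1.2041 rect [582.7 326.1] [42.3 42.4] 21.8 bench -0.0045
n34 79 zmax 1.2041 rect [617.9 229.1] [34.  33.5] 54.2 bench -0.0033
n26 56 zmax 1.2041 rect [443.5 347.2] [26.8 25.7] 69.1 bench -0.0042
n18 31 zmax 1.2041 rect [480.6 194.7] [16.6 17.9] 45.9 bench -0.003
rack ((536.2512817382812, -47.44935607910156), (60.69489288330078, 221.75909423828125), 56.982643127441406)
pins4..1 [[ 0.4696 -0.0037  0.016 ]
 [ 0.5241 -0.0406  0.016 ]
 [ 0.5721 -0.0723  0.016 ]
 [ 0.6128 -0.0988  0.016 ]] [0.06577838 0.05757503 0.0485405 ]
bottle [0.752 0.036 0.052] [0.77  0.051 0.096]
reel [0.784 0.212 0.034] [0.807 0.234 1.204]
tq1 [0.584 0.123 0.051] [0.601 0.138 1.204]
tq2 [0.499 0.117 0.043] [0.518 0.131 0.067]
monitor
 [[0.8  0.8  0.84 0.84 0.84 0.84 0.84 0.84 0.84]
 [0.78 0.78 0.78 0.78 0.78 0.98 0.99 0.95 1.14]
 [0.92 0.78 0.77 0.76 0.77 0.77 0.77 0.77 1.14]
 [0.92 0.78 0.77 0.76 0.76 0.75 0.75 0.75 0.75]
 [0.88 0.78 0.77 0.76 0.76 0.75 0.74 0.74 0.73]
 [0.84 0.78 0.77 0.77 0.76 0.75 0.74 0.73 1.05]
 [0.81 0.81 0.81 0.82 0.76 0.75 0.74 0.73 0.99]
 [0.77 0.78 0.78 0.78 0.78 0.78 0.74 0.73 0.94]] 
 [[ 0.53  0.53  0.44  0.44  0.45  0.45  0.45  0.45  0.45]
 [ 0.52  0.53  0.53  0.53  0.53  0.02  0.01  0.11 -0.37]
 [ 0.07  0.49  0.51  0.53  0.53  0.53  0.53  0.53 -0.49]
 [-0.    0.42  0.45  0.47  0.5   0.52  0.53  0.53  0.53]
 [-0.    0.33  0.37  0.4   0.43  0.46  0.48  0.51  0.53]
 [ 0.    0.23  0.28  0.31  0.35  0.38  0.41  0.44 -0.68]
 [-0.    0.   -0.   -0.    0.25  0.3   0.33  0.36 -0.69]
 [ 0.01  0.    0.   -0.    0.    0.02  0.22  0.27 -0.69]]
```

```bash
python3 - <<'E'
from h import *
for y in (21.8,-68.2): go([.5827,.3261,.11],np.radians(y))
E
```

```text
t 0.1 pos [0.2316 0.6333 0.1957] yaw 1.22 q6 -0.15 slide cm [-43.53 -16.77   8.59] turn 0.84
t 0.1 pos [0.2316 0.6333 0.1957] yaw 1.22 q6 -0.15 slide cm [-43.53 -16.77   8.59] turn -0.731
```

```bash
python3 -m inch '[{"slide":[-22,-8.5,4],"turn":0.42,"grip":8},{"slide":[-22,-8.5,4],"turn":0.42,"grip":8},{"slide":[-22,-8.5,4],"turn":0.42,"grip":8},{"slide":[-22,-8.5,4],"turn":0.42,"grip":8},{"slide":[-22,-8.5,4],"turn":0.42,"grip":8},{"slide":[-43.5,-16.8,8.6],"turn":0.84,"grip":8},{"slide":[-43.5,-16.8,8.6],"turn":0.84,"grip":8},{"slide":[-43.5,-16.8,8.6],"turn":0.84,"grip":8},{"slide":[-43.5,-16.8,8.6],"turn":0.84,"grip":8},{"slide":[-43.5,-16.8,8.6],"turn":0.84,"grip":8},{"slide":[-43.5,-16.8,8.6],"turn":0.84,"grip":8},{"slide":[-43.5,-16.8,8.6],"turn":0.84,"grip":8},{"slide":[-43.5,-16.8,8.6],"turn":0.84,"grip":8}]' 40
python3 - <<'E'
from h import *
go([.5827,.3261,.032],np.radians(21.8))
p,d=ctrl.read_camera("side");cv2.imwrite("pics/s1.png",p[:,:,::-1])
E
```

```text
time: 1.4
eef_pos: [0.5818, 0.3274, 0.1108]
tcp_rot: [0.56, 0.828, -0.0, -0.0]
contact_force: [0.2, 0.2, -0.5]
opening: 0.937
finger_force: 0.0
t 1.4 pos [0.5818 0.3274 0.1108] yaw 0.381 q6 -0.02 slide cm [-0.15  0.04  7.88] turn 0.0
```

View pics/s1.png

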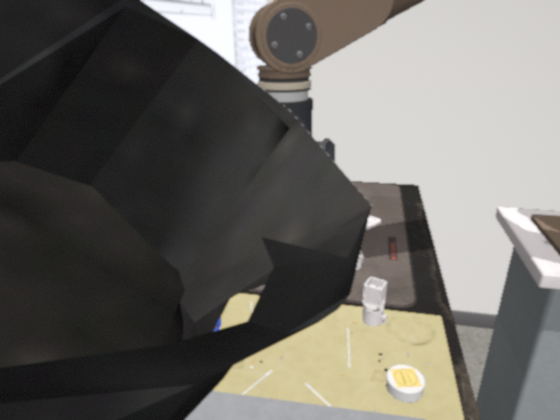

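The black shape in the side view is a fixed obstruction, not the arm. The gripper is behind it, around (320,150), with its fingers above the 42 mm nozzle. Positions agree, so I'll descend and grip.

```bash
python3 -m inch '[{"slide":[-0.1,0,4],"turn":0,"grip":8},{"slide":[-0.1,0,7.9],"turn":0,"grip":8},{"slide":[-0.1,0,7.9],"turn":0,"grip":8},{"slide":[-0.1,0,7.9],"turn":0,"grip":3},{"slide":[-0.1,0,7.9],"turn":0,"grip":3},{"slide":[-0.1,0,7.9],"turn":0,"grip":3},{"slide":[-0.1,0,7.9],"turn":0,"grip":3},{"slide":[-0.1,0,7.9],"turn":0,"grip":3},{"slide":[-0.1,0,7.9],"turn":0,"grip":3},{"slide":[-0.1,0,7.9],"turn":0,"grip":3}]' 40
python3 -m inch '[{"slide":[0,0,-5],"turn":0,"grip":3},{"slide":[0,0,-9],"turn":0,"grip":3},{"slide":[0,0,-9],"turn":0,"grip":3}]'
python3 - <<'E'
from h import *
go([.4696,-.0037,.125],.99)
E
```

```text
time: 2.45
eef_pos: [0.5831, 0.3257, 0.0321]
tcp_rot: [0.561, 0.828, 0.0, 0.0]
contact_force: [-0.3, -0.1, -0.9]
opening: 0.352
finger_force: 0.0
time: 2.75
eef_pos: [0.5877, 0.3275, 0.1304]
tcp_rot: [0.561, 0.828, 0.006, 0.004]
contact_force: [0.8, 0.3, 0.6]
opening: 0.351
finger_force: 0.0
t 2.75 pos [0.5877 0.3275 0.1304] yaw 0.38 q6 -0.02 slide cm [-26.37 -23.26   0.22] turn -0.61
```

```bash
python3 -m inch '[{"slide":[0,0,-6],"grip":8,"turn":0},{"slide":[0,12,-6],"grip":8,"turn":0},{"slide":[0,20,-6],"grip":8,"turn":0},{"slide":[0,20,-6],"grip":8,"turn":0},{"slide":[0,20,-6],"grip":8,"turn":0},{"slide":[0,20,-6],"grip":8,"turn":0}]'
python3 - <<'E'
from h import *
for n in("top","side"):
    p,d=ctrl.read_camera(n);cv2.imwrite(f"pics/{n}2.png",p[:,:,::-1])
    if n=="top": np.savez("top1.npz",p=p,d=d)
E
```

```text
time: 3.35
eef_pos: [0.7724, 0.4001, 0.1727]
tcp_rot: [0.561, 0.828, -0.002, -0.002]
contact_force: [-0.4, -0.4, -1.7]
opening: 0.934
finger_force: 0.0
```

View pics/top2.png

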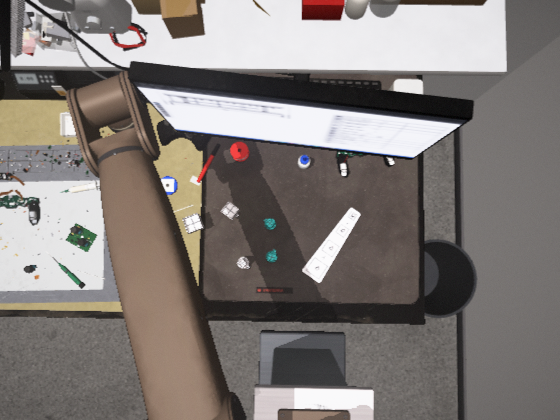

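The arm and gripper are now at the left (100,120), clear of the work. The 42 mm nozzle still looks to be at (193,223), so that grasp missed. I'll measure it again.

```bash
cat >> h.py <<'E'
def noz(d,what):
    P=cloud("top",d)
    for n,(u,v) in what.items():
        w=P[v-14:v+15,u-14:u+15].reshape(-1,3);q=w[(w[:,2]>.056)&(w[:,2]<.075)]
        if len(q)<5: print(n,"none");continue
        r=cv2.minAreaRect((q[:,:2]*1000).astype(np.float32));print(n,len(q),np.round(r[0],1),np.round(r[1],1),round(r[2],1),"z",np.median(q[:,2]).round(4))
E
python3 - <<'E'
from h import *
z=np.load("top1.npz");p=z["p"];d=z["d"]
noz(d,dict(n42=(193,223),n34=(230,210)))
for (u,v) in [(193,223),(230,210)]: print((cloud("top",d)[v-10:v+11:2,u-10:u+11:2,2]*1000).round().astype(int))
cv2.imwrite("pics/c3.png",cv2.resize(p[195:245,165:245,::-1],None,fx=8,fy=8,interpolation=cv2.INTER_CUBIC))
E
```

```text
n42 88 [582.2 326.4] [42.3 41.8] 20.7 z 0.0632
n34 76 [617.8 228.8] [33.8 33.5] 54.1 z 0.0642
[[  -4    2    1   -1   -2    0    1   64   -2   -4   -6]
 [  -3    0   -6    1   62   59   53   55   47   -1   -3]
 [  -6   -7   61   49   56   56   55   51   61   -4   -4]
 [  68   55   54   52   52   53   58   50   61   35   -7]
 [  -2   54   52   51   56   50   54   53   55   52   -2]
 [   1   58   52   55   54   54   57   51   51   61   -3]
 [  -4   70   54   56   52   55   53   51   54   67   42]
 [1204   -4   56   53   59   50   54   52   53   52   53]
 [   1   -2   62   54   54   58   54   64   62   42   -5]
 [  -3    0   67   54   64   63   46    0   -2   -3   -4]
 [   0   -1   -1   51   36    0   -2   -2   -2    2   -4]]
[[-1  1  4 -3  1  4  0  4  3 -1 -2]
 [ 0 -2 -2  6 66 67 -1  4  2  5  1]
 [ 1 -5  2  2 55 55 65 -1  1  2  1]
 [ 2  0  2 62 56 54 56 54  1 -1  0]
 [ 0  3 65 53 53 54 53 54 56 63 -5]
 [ 1 65 54 54 51 56 54 52 51 59  0]
 [-2 67 57 57 57 56 57 55 66 40 -4]
 [ 0  0  3 56 51 52 53 64 43 10 -4]
 [ 3  4 -1  1 67 54 54 53 13 -1  3]
 [ 0  6  0  0  2 65 59 -1  1  0  4]
 [-2  3 -2  1  1 -2 -4  2  1  1  2]]
```

View pics/c3.png

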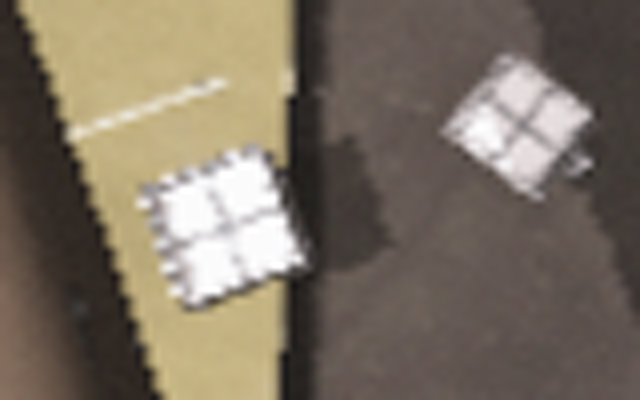

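View pics/side2.png

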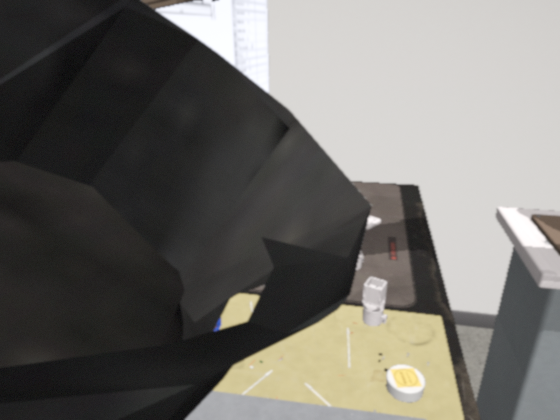

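The re-measure shows the 42 mm nozzle unmoved, so the pads closed without catching it. The 26 mm nozzle is in plain view of the side camera at (375,300), so I'll watch a slow grasp there.

```bash
python3 - <<'E'
from h import *
go([.4435,.3472,.12],np.radians(-20.9))
E
```

```text
t 3.45 pos [0.7687 0.3995 0.1768] yaw 0.38 q6 -0.02 slide cm [  7.19 -32.1    5.87] turn 0.744
```

```bash
python3 -m inch '[{"slide":[7.2,-32.1,5.9],"turn":0.744,"grip":7},{"slide":[7.2,-32.1,5.9],"turn":0.744,"grip":7},{"slide":[7.2,-32.1,5.9],"turn":0.744,"grip":7},{"slide":[7.2,-32.1,5.9],"turn":0.744,"grip":7},{"slide":[7.2,-32.1,5.9],"turn":0.744,"grip":7},{"slide":[7.2,-32.1,5.9],"turn":0.744,"grip":7},{"slide":[7.2,-32.1,5.9],"turn":0.744,"grip":7},{"slide":[7.2,-32.1,5.9],"turn":0.744,"grip":7},{"slide":[7.2,-32.1,5.9],"turn":0.744,"grip":7},{"slide":[7.2,-32.1,5.9],"turn":0.744,"grip":7}]'
python3 - <<'E'
from h import *
go([.4435,.3472,.034],np.radians(-20.9))
E
```

```text
time: 4.45
eef_pos: [0.4452, 0.348, 0.1249]
tcp_rot: [0.823, 0.567, 0.002, 0.0]
contact_force: [0.2, -0.1, 0.7]
opening: 0.818
finger_force: 0.0
t 4.45 pos [0.4452 0.348  0.1249] yaw -0.364 q6 0.85 slide cm [-0.16 -0.16  9.08] turn 0.001
```

```bash
python3 -m inch '[{"slide":[0,0,4],"turn":0,"grip":7},{"slide":[0,0,8.2],"turn":0,"grip":7},{"slide":[0,0,8.2],"turn":0,"grip":7},{"slide":[0,0,8.2],"turn":0,"grip":7},{"slide":[0,0,8.2],"turn":0,"grip":7}]'
python3 - <<'E'
from h import *
go([.4435,.3472,.034],np.radians(-20.9))
p,d=ctrl.read_camera("side");cv2.imwrite("pics/s3.png",cv2.resize(p[190:370,280:480,::-1],None,fx=3,fy=3,interpolation=cv2.INTER_CUBIC))
E
```

```text
time: 4.95
eef_pos: [0.4465, 0.3487, 0.0436]
tcp_rot: [0.824, 0.567, 0.002, 0.0]
contact_force: [0.1, -0.7, 0.4]
opening: 0.817
finger_force: 0.0
t 4.95 pos [0.4465 0.3487 0.0436] yaw -0.364 q6 0.85 slide cm [-0.25 -0.23  0.96] turn 0.0
```

View pics/s3.png

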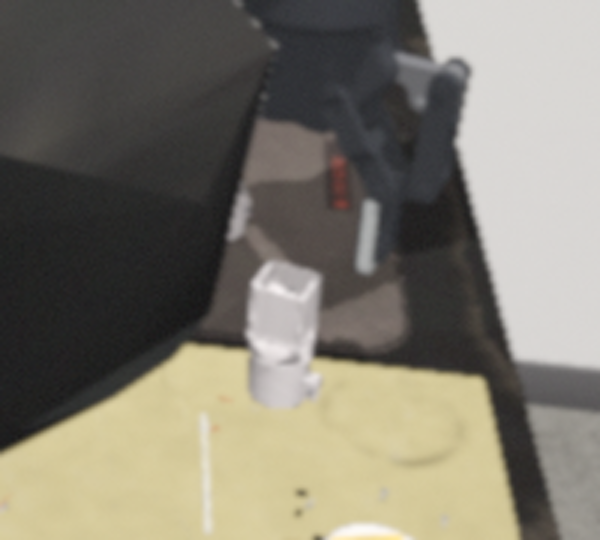

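The crop shows one finger, with its pad tip at about (403,280), standing behind and above the nozzle, whose rim is at (375,285) and foot at (374,322). I'll check both cameras against each other.

```bash
python3 - <<'E'
from h import *
def proj(n,X):
    i=ctrl.camera_info(n);T=i["camera_from_world"];c=T[:3,:3]@np.array(X)+T[:3,3];return (i["K"]@c/c[2])[:2].round(1),c[2].round(3)
s=ctrl.get_state();t=s["eef_pos"]
yv=R.from_quat(s["tcp_rot"]).as_matrix()[:,1]
print("tcp",proj("side",t),"pads +-",proj("side",t+.035*yv),proj("side",t-.035*yv))
print("noz foot/rim",proj("side",[.4435,.3472,0]),proj("side",[.4435,.3472,.066]))
p,d=ctrl.read_camera("side");P=cloud("side",d)
for u,v in [(374,313),(373,322),(366,300),(375,305),(403,270),(402,262)]: print((u,v),P[v,u].round(3))
p,d=ctrl.read_camera("top");P=cloud("top",d);np.savez("top2.npz",p=p,d=d)
cv2.imwrite("pics/t3.png",cv2.resize(p[195:330,140:290,::-1],None,fx=4,fy=4,interpolation=cv2.INTER_CUBIC))
noz(d,dict(n26=(184,276)))
print(proj("top",t))
E
```

```text
tcp (array([373.2, 295.2]), np.float64(0.611)) pads +- (array([351.1, 288. ]), np.float64(0.628)) (array([396.6, 302.8]), np.float64(0.594))
noz foot/rim (array([372.9, 319.2]), np.float64(0.629)) (array([376.5, 282. ]), np.float64(0.603))
(374, 313) [0.443 0.362 0.022]
(373, 322) [0.444 0.362 0.006]
(366, 300) [0.456 0.357 0.04 ]
(375, 305) [0.443 0.362 0.036]
(403, 270) [0.412 0.372 0.104]
(402, 262) [0.415 0.373 0.117]
n26 20 [441.5 340.8] [11.6 24.9] 71.6 z 0.0616
(array([183.8, 274.5]), np.float64(1.154))
```

View pics/t3.png

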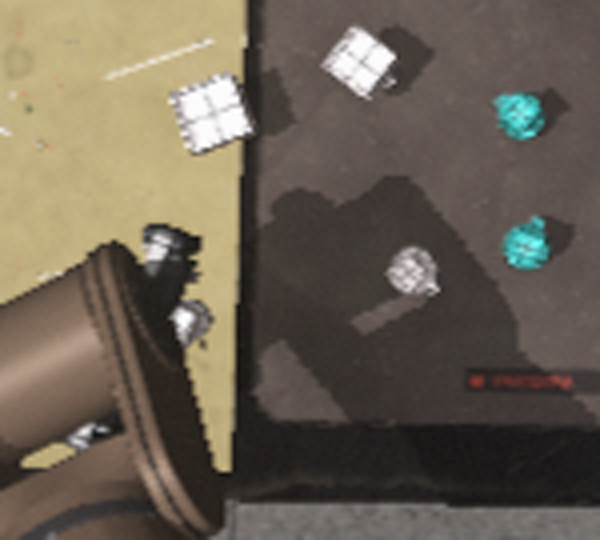

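Finger x and y agree with the reported pose, but the pads sit well above the reported TCP height, so the first grasp closed above the rim. I'll measure the tip height.

```bash
cat >> h.py <<'E'
def tips(n="side",rad=.06):
    p,d=ctrl.read_camera(n);P=cloud(n,d);t=ctrl.get_state()["eef_pos"]
    m=(d>0)&(np.hypot(P[...,0]-t[0],P[...,1]-t[1])<rad)&(P[...,2]>.07)&(P[...,2]<t[2]+.12)
    return p,P,m
E
python3 - <<'E'
from h import *
s=ctrl.get_state();print(s["eef_pos"],s["qpos"])
p,P,m=tips()
for v in range(252,296,3): print(v,[tuple(P[v,u].round(3)) if P[v,u,2]>-.2 else 0 for u in (399,402,405)],p[v,402])
p,P,m=tips("top");
for (u,v) in [(183,256),(187,258),(163,303),(165,305)]: print((u,v),P[v-1:v+2,u].round(3).tolist())
E
```

```text
[0.44582742 0.34859531 0.04347706] [4.84361656e-01 2.23761933e-01 1.95753801e+00 2.40611025e-06
 9.55742094e-01 8.48435025e-01]
252 [(np.float64(0.395), np.float64(0.125), np.float64(0.0)), (np.float64(0.416), np.float64(0.372), np.float64(0.132)), (np.float64(0.412), np.float64(0.373), np.float64(0.132))] [63 62 64]
255 [(np.float64(0.396), np.float64(0.137), np.float64(-0.0)), (np.float64(0.415), np.float64(0.366), np.float64(0.124)), (np.float64(0.412), np.float64(0.375), np.float64(0.129))] [81 78 77]
258 [(np.float64(0.397), np.float64(0.151), np.float64(0.001)), (np.float64(0.415), np.float64(0.371), np.float64(0.122)), (np.float64(0.411), np.float64(0.373), np.float64(0.123))] [145 145 145]
261 [(np.float64(0.397), np.float64(0.161), np.float64(0.0)), (np.float64(0.414), np.float64(0.371), np.float64(0.118)), (np.float64(0.411), np.float64(0.371), np.float64(0.118))] [160 160 160]
264 [(np.float64(0.398), np.float64(0.173), np.float64(0.0)), (np.float64(0.414), np.float64(0.372), np.float64(0.114)), (np.float64(0.41), np.float64(0.368), np.float64(0.112))] [168 169 169]
267 [(
[... 1546 characters left out ...]
oat64(0.401), np.float64(0.262), np.float64(-0.001)), (np.float64(0.397), np.float64(0.263), np.float64(0.0)), (np.float64(0.391), np.float64(0.259), np.float64(-0.001))] [117 108 102]
294 [(np.float64(0.402), np.float64(0.271), np.float64(-0.001)), (np.float64(0.397), np.float64(0.27), np.float64(-0.0)), (np.float64(0.392), np.float64(0.269), np.float64(-0.0))] [116 107 101]
(183, 256) [[0.501, 0.319, 0.194], [0.499, 0.319, 0.195], [0.496, 0.319, 0.192]]
(187, 258) [[0.496, 0.315, 0.169], [0.493, 0.316, 0.166], [0.49, 0.323, 0.132]]
(163, 303) [[0.392, 0.363, 0.188], [0.39, 0.363, 0.185], [0.524, 0.091, 1.204]]
(165, 305) [[0.387, 0.359, 0.184], [0.386, 0.358, 0.189], [0.413, 0.301, 0.404]]
```

```bash
python3 -m inch '[{"slide":[-0.2,-0.2,1.2],"turn":0,"grip":7},{"slide":[-0.2,-0.2,2.4],"turn":0,"grip":7},{"slide":[-0.2,-0.2,2.4],"turn":0,"grip":7}]'
python3 - <<'E'
from h import *
s=ctrl.get_state();print(s["eef_pos"],s["contact_force"])
p,P,m=tips()
cv2.imwrite("pics/s4.png",cv2.resize(p[190:370,280:480,::-1],None,fx=3,fy=3,interpolation=cv2.INTER_CUBIC))
E
```

```text
time: 5.5
eef_pos: [0.4391, 0.3453, 0.0139]
tcp_rot: [0.823, 0.567, -0.003, -0.0]
contact_force: [-0.5, -0.7, -1.1]
opening: 0.822
finger_force: 0.0
[0.43909377 0.34532039 0.01394898] [-0.459566   -0.74866974 -1.11712606]
```

View pics/s4.png

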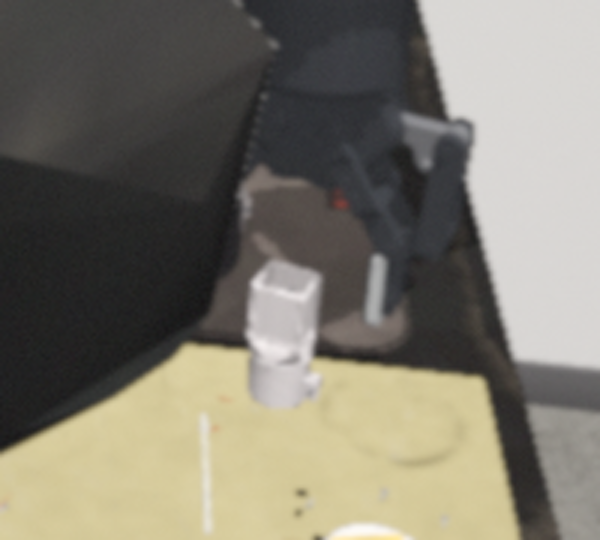

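The pad's lower end is now at (405,297), about 58 mm up. The other finger is hidden. I need about 13 mm more.

```bash
python3 - <<'E'
from h import *
go([.4435,.3472,.001],np.radians(-20.9))
p,P,m=tips()
for v in range(285,304,3): print(v,[P[v,u].round(3).tolist() for u in (403,405,407)])
go([.4435,.3472,.001],np.radians(-20.9))
E
```

```text
t 5.55 pos [0.4398 0.3457 0.0149] yaw -0.364 q6 0.85 slide cm [0.27 0.29 1.39] turn 0.001
285 [[0.409, 0.369, 0.079], [0.407, 0.37, 0.08], [0.403, 0.365, 0.077]]
288 [[0.409, 0.369, 0.074], [0.406, 0.368, 0.074], [0.403, 0.367, 0.074]]
291 [[0.408, 0.368, 0.069], [0.406, 0.37, 0.071], [0.403, 0.368, 0.07]]
294 [[0.407, 0.368, 0.064], [0.405, 0.367, 0.064], [0.402, 0.366, 0.064]]
297 [[0.407, 0.369, 0.06], [0.404, 0.366, 0.058], [0.389, 0.277, -0.001]]
300 [[0.396, 0.288, 0.0], [0.393, 0.286, -0.001], [0.39, 0.287, 0.0]]
303 [[0.397, 0.295, -0.001], [0.393, 0.294, -0.001], [0.391, 0.296, 0.001]]
t 5.6 pos [0.4406 0.3461 0.0157] yaw -0.364 q6 0.85 slide cm [0.21 0.24 1.47] turn 0.001
```

```bash
python3 -m inch '[{"slide":[0.1,0.1,1.4],"turn":0,"grip":7},{"slide":[0.1,0.1,1.4],"turn":0,"grip":7},{"slide":[0.1,0.1,1.4],"turn":0,"grip":1.8},{"slide":[0.1,0.1,1.4],"turn":0,"grip":1.8},{"slide":[0.1,0.1,1.4],"turn":0,"grip":1.8},{"slide":[0.1,0.1,1.4],"turn":0,"grip":1.8},{"slide":[0.1,0.1,1.4],"turn":0,"grip":1.8},{"slide":[0.1,0.1,1.4],"turn":0,"grip":1.8},{"slide":[0.1,0.1,1.4],"turn":0,"grip":1.8},{"slide":[0.1,0.1,1.4],"turn":0,"grip":1.8}]' 40
```

```text
time: 6.6
eef_pos: [0.4431, 0.3473, 0.0033]
tcp_rot: [0.823, 0.567, 0.0, 0.0]
contact_force: [0.4, -0.2, 2.2]
opening: 0.299
finger_force: 45.2
```

```bash
python3 -m inch '[{"slide":[0,0,-4],"turn":0,"grip":1.8},{"slide":[0,0,-8],"turn":0,"grip":1.8},{"slide":[0,0,-10],"turn":0,"grip":1.8},{"slide":[0,0,-10],"turn":0,"grip":1.8},{"slide":[0,0,-10],"turn":0,"grip":1.8}]'
python3 - <<'E'
from h import *
go([.5721,-.0723,.1033],.99)
E
```

```text
time: 7.1
eef_pos: [0.4421, 0.3469, 0.1021]
tcp_rot: [0.823, 0.567, -0.0, -0.0]
contact_force: [-0.9, -0.3, -2.1]
opening: 0.297
finger_force: 45.0
t 7.1 pos [0.4421 0.3469 0.1021] yaw -0.364 q6 0.85 slide cm [-34.54  27.07  -0.11] turn -1.354
```

```bash
python3 -m inch '[{"slide":[-17,13.5,0],"turn":-0.7,"grip":1.8},{"slide":[-17,13.5,0],"turn":-0.7,"grip":1.8},{"slide":[-17,13.5,0],"turn":-0.7,"grip":1.8},{"slide":[-17,13.5,0],"turn":-0.7,"grip":1.8},{"slide":[-17,13.5,0],"turn":-0.7,"grip":1.8},{"slide":[-34.5,27.1,0],"turn":-1.354,"grip":1.8},{"slide":[-34.5,27.1,0],"turn":-1.354,"grip":1.8},{"slide":[-34.5,27.1,0],"turn":-1.354,"grip":1.8},{"slide":[-34.5,27.1,0],"turn":-1.354,"grip":1.8},{"slide":[-34.5,27.1,0],"turn":-1.354,"grip":1.8},{"slide":[-34.5,27.1,0],"turn":-1.354,"grip":1.8},{"slide":[-34.5,27.1,0],"turn":-1.354,"grip":1.8},{"slide":[-34.5,27.1,0],"turn":-1.354,"grip":1.8},{"slide":[-34.5,27.1,0],"turn":-1.354,"grip":1.8}]'
python3 - <<'E'
from h import *
go([.5721,-.0723,.0105],.99)
E
```

```text
time: 8.5
eef_pos: [0.5722, -0.0702, 0.1019]
tcp_rot: [0.286, 0.958, 0.0, -0.001]
contact_force: [0.1, -0.6, -0.5]
opening: 0.296
finger_force: 45.0
t 8.5 pos [ 0.5722 -0.0702  0.1019] yaw 0.991 q6 -1.29 slide cm [-0.12 -0.17  9.14] turn 0.001
```

```bash
python3 -m inch '[{"slide":[-0.1,-0.1,3],"turn":0,"grip":1.8},{"slide":[-0.1,-0.1,6],"turn":0,"grip":1.8},{"slide":[-0.1,-0.1,8],"turn":0,"grip":1.8},{"slide":[-0.1,-0.1,9.1],"turn":0,"grip":1.8},{"slide":[-0.1,-0.1,9.1],"turn":0,"grip":1.8},{"slide":[-0.1,-0.1,9.1],"turn":0,"grip":1.8}]'
```

```text
time: 9.1
eef_pos: [0.5739, -0.0726, 0.0125]
tcp_rot: [0.286, 0.958, -0.0, 0.001]
contact_force: [0.2, 1.2, -0.6]
opening: 0.296
finger_force: 45.4
```

```bash
python3 -m inch '[{"slide":[0,0,0.1],"turn":0,"grip":1.8},{"slide":[0,0,0.1],"turn":0,"grip":1.8},{"slide":[0,0,0.1],"turn":0,"grip":6},{"slide":[0,0,0.1],"turn":0,"grip":6},{"slide":[0,0,0.1],"turn":0,"grip":6},{"slide":[0,0,0.1],"turn":0,"grip":6},{"slide":[0,0,-4],"turn":0,"grip":6},{"slide":[0,0,-8],"turn":0,"grip":8},{"slide":[0,0,-12],"turn":0,"grip":8},{"slide":[0,0,-12],"turn":0,"grip":8}]'
python3 - <<'E'
from h import *
go([.582,.3264,.10],np.radians(21))
E
```

```text
time: 10.1
eef_pos: [0.578, -0.0745, 0.1396]
tcp_rot: [0.286, 0.958, -0.0, 0.007]
contact_force: [0.3, -1.1, 1.1]
opening: 0.935
finger_force: 0.0
t 10.1 pos [ 0.578  -0.0745  0.1396] yaw 0.99 q6 -1.29 slide cm [21.71 33.72  3.81] turn 0.624
```

```bash
python3 -m inch '[{"slide":[11,17,3],"turn":0.3,"grip":7.5},{"slide":[11,17,3],"turn":0.3,"grip":7.5},{"slide":[11,17,3],"turn":0.3,"grip":7.5},{"slide":[11,17,3],"turn":0.3,"grip":7.5},{"slide":[21.7,33.7,4],"turn":0.624,"grip":7.5},{"slide":[21.7,33.7,4],"turn":0.624,"grip":7.5},{"slide":[21.7,33.7,4],"turn":0.624,"grip":7.5},{"slide":[21.7,33.7,4],"turn":0.624,"grip":7.5},{"slide":[21.7,33.7,4],"turn":0.624,"grip":7.5},{"slide":[21.7,33.7,4],"turn":0.624,"grip":7.5},{"slide":[21.7,33.7,4],"turn":0.624,"grip":7.5},{"slide":[21.7,33.7,4],"turn":0.624,"grip":7.5}]'
python3 - <<'E'
from h import *
p,d=ctrl.read_camera("top");np.savez("top3.npz",p=p,d=d)
u,v=323,244
noz(d,dict(n26=(323,242)))
go([.582,.3264,.002],np.radians(21))
E
```

```text
time: 11.3
eef_pos: [0.5771, 0.3259, 0.0917]
tcp_rot: [0.567, 0.823, -0.0, 0.0]
contact_force: [0.1, 0.3, -0.5]
opening: 0.876
finger_force: 0.0
n26 none
t 11.35 pos [0.5773 0.3258 0.0919] yaw 0.364 q6 -0.0 slide cm [-0.11  0.47  8.99] turn -0.003
```

```bash
python3 - <<'E'
from h import *
d=np.load("top3.npz")["d"]; noz(d,dict(n26=(342,229)))
E
python3 -m inch '[{"slide":[-0.1,0.4,4],"turn":0,"grip":7.5},{"slide":[-0.1,0.4,8],"turn":0,"grip":7.5},{"slide":[-0.1,0.4,9],"turn":0,"grip":7.5},{"slide":[-0.1,0.4,9],"turn":0,"grip":7.5},{"slide":[-0.1,0.4,9],"turn":0,"grip":3},{"slide":[-0.1,0.4,9],"turn":0,"grip":3},{"slide":[-0.1,0.4,9],"turn":0,"grip":3},{"slide":[-0.1,0.4,9],"turn":0,"grip":3},{"slide":[-0.1,0.4,9],"turn":0,"grip":3},{"slide":[-0.1,0.4,9],"turn":0,"grip":3}]' 40
```

```text
n26 107 [570.2 -72.4] [26.  26.1] 57.3 z 0.062
time: 12.35
eef_pos: [0.5831, 0.3288, 0.005]
tcp_rot: [0.566, 0.824, 0.002, 0.002]
contact_force: [0.5, -1.7, 7.7]
opening: 0.482
finger_force: 42.2
```

```bash
python3 -m inch '[{"slide":[0,0,-4],"turn":0,"grip":3},{"slide":[0,0,-8],"turn":0,"grip":3},{"slide":[0,0,-10],"turn":0,"grip":3},{"slide":[0,0,-10],"turn":0,"grip":3},{"slide":[0,0,-10],"turn":0,"grip":3}]'
python3 - <<'E'
from h import *
go([.4696,-.0037,.1033],.99)
E
```

```text
time: 12.85
eef_pos: [0.5806, 0.3281, 0.1015]
tcp_rot: [0.567, 0.824, -0.0, -0.0]
contact_force: [-0.3, 0.4, -1.2]
opening: 0.484
finger_force: 41.4
t 12.85 pos [0.5806 0.3281 0.1015] yaw 0.366 q6 -0.0 slide cm [-27.01 -22.24  -0.17] turn -0.624
```

```bash
python3 -m inch '[{"slide":[-13.5,-11,0],"turn":-0.3,"grip":3},{"slide":[-13.5,-11,0],"turn":-0.3,"grip":3},{"slide":[-13.5,-11,0],"turn":-0.3,"grip":3},{"slide":[-13.5,-11,0],"turn":-0.3,"grip":3},{"slide":[-27,-22.2,0],"turn":-0.624,"grip":3},{"slide":[-27,-22.2,0],"turn":-0.624,"grip":3},{"slide":[-27,-22.2,0],"turn":-0.624,"grip":3},{"slide":[-27,-22.2,0],"turn":-0.624,"grip":3},{"slide":[-27,-22.2,0],"turn":-0.624,"grip":3},{"slide":[-27,-22.2,0],"turn":-0.624,"grip":3},{"slide":[-27,-22.2,0],"turn":-0.624,"grip":3}]'
python3 - <<'E'
from h import *
go([.4696,-.0037,.012],.99)
E
```

```text
time: 13.95
eef_pos: [0.4697, -0.0026, 0.1006]
tcp_rot: [0.286, 0.958, 0.0, -0.001]
contact_force: [0.5, -0.1, -1.3]
opening: 0.485
finger_force: 41.4
t 13.95 pos [ 0.4697 -0.0026  0.1006] yaw 0.991 q6 -1.21 slide cm [-0.08 -0.09  8.86] turn 0.001
```

```bash
python3 -m inch '[{"slide":[-0.1,-0.1,3],"turn":0,"grip":3},{"slide":[-0.1,-0.1,6],"turn":0,"grip":3},{"slide":[-0.1,-0.1,8],"turn":0,"grip":3},{"slide":[-0.1,-0.1,8.9],"turn":0,"grip":3},{"slide":[-0.1,-0.1,8.9],"turn":0,"grip":3},{"slide":[-0.1,-0.1,8.9],"turn":0,"grip":3},{"slide":[-0.1,-0.1,8.9],"turn":0,"grip":3},{"slide":[-0.1,-0.1,8.9],"turn":0,"grip":3}]'
```

```text
time: 14.75
eef_pos: [0.4708, -0.0045, 0.0132]
tcp_rot: [0.286, 0.958, 0.0, 0.0]
contact_force: [0.4, -0.4, -1.0]
opening: 0.483
finger_force: 41.3
```

```bash
python3 -m inch '[{"slide":[0,0,0.2],"turn":0,"grip":3},{"slide":[0,0,0.2],"turn":0,"grip":3},{"slide":[0,0,0.2],"turn":0,"grip":7},{"slide":[0,0,0.2],"turn":0,"grip":7},{"slide":[0,0,0.2],"turn":0,"grip":7},{"slide":[0,0,0.2],"turn":0,"grip":7},{"slide":[0,0,-4],"turn":0,"grip":7},{"slide":[0,0,-8],"turn":0,"grip":8},{"slide":[0,0,-12],"turn":0,"grip":8},{"slide":[0,0,-12],"turn":0,"grip":8}]'
python3 - <<'E'
from h import *
go([.6178,.2290,.10],np.radians(54.2))
E
```

```text
time: 15.75
eef_pos: [0.4751, -0.0058, 0.1396]
tcp_rot: [0.286, 0.958, 0.0, 0.007]
contact_force: [0.3, -0.5, 0.5]
opening: 0.94
finger_force: 0.0
t 15.75 pos [ 0.4751 -0.0058  0.1396] yaw 0.99 q6 -1.22 slide cm [ 1.   27.44  4.07] turn 0.044
```

```bash
python3 -m inch '[{"slide":[0.5,14,2],"turn":0.044,"grip":7.5},{"slide":[0.5,14,2],"turn":0.044,"grip":7.5},{"slide":[0.5,14,2],"turn":0.044,"grip":7.5},{"slide":[1.0,27.7,4],"turn":0.044,"grip":7.5},{"slide":[1.0,27.7,4],"turn":0.044,"grip":7.5},{"slide":[1.0,27.7,4],"turn":0.044,"grip":7.5},{"slide":[1.0,27.7,4],"turn":0.044,"grip":7.5},{"slide":[1.0,27.7,4],"turn":0.044,"grip":7.5},{"slide":[1.0,27.7,4],"turn":0.044,"grip":7.5}]'
python3 - <<'E'
from h import *
go([.6178,.2290,.003],np.radians(54.2))
p,d=ctrl.read_camera("top");noz(d,dict(n42=(316,267)))
E
```

```text
time: 16.65
eef_pos: [0.6135, 0.2314, 0.0922]
tcp_rot: [0.308, 0.952, -0.001, -0.001]
contact_force: [-0.8, 0.2, -0.6]
opening: 0.88
finger_force: 0.0
t 16.65 pos [0.6135 0.2314 0.0922] yaw 0.945 q6 -0.74 slide cm [-0.5   0.08  8.92] turn -0.001
n42 268 [471.   -5.7] [41.8 41.5] 57.2 z 0.0613
```

42 is seated. Next is 34.

```bash
python3 -m inch '[{"slide":[-0.4,0.2,4],"turn":0,"grip":7.5},{"slide":[-0.4,0.2,8],"turn":0,"grip":7.5},{"slide":[-0.4,0.2,8.9],"turn":0,"grip":7.5},{"slide":[-0.4,0.2,8.9],"turn":0,"grip":7.5},{"slide":[-0.4,0.2,8.9],"turn":0,"grip":2.4},{"slide":[-0.4,0.2,8.9],"turn":0,"grip":2.4},{"slide":[-0.4,0.2,8.9],"turn":0,"grip":2.4},{"slide":[-0.4,0.2,8.9],"turn":0,"grip":2.4},{"slide":[-0.4,0.2,8.9],"turn":0,"grip":2.4},{"slide":[-0.4,0.2,8.9],"turn":0,"grip":2.4},{"slide":[-0.4,0.2,8.9],"turn":0,"grip":2.4}]' 40
python3 -m inch '[{"slide":[0,0,-4],"turn":0,"grip":2.4},{"slide":[0,0,-8],"turn":0,"grip":2.4},{"slide":[0,0,-10],"turn":0,"grip":2.4},{"slide":[0,0,-10],"turn":0,"grip":2.4},{"slide":[0,0,-10],"turn":0,"grip":2.4}]'
python3 - <<'E'
from h import *
go([.5241,-.0406,.1033],.99)
E
```

```text
time: 17.8
eef_pos: [0.6204, 0.2318, 0.0066]
tcp_rot: [0.307, 0.952, 0.001, 0.002]
contact_force: [-0.5, -1.4, 5.8]
opening: 0.389
finger_force: 41.6
time: 18.3
eef_pos: [0.6183, 0.2315, 0.1035]
tcp_rot: [0.307, 0.952, -0.0, -0.0]
contact_force: [-0.5, -0.5, -1.8]
opening: 0.389
finger_force: 41.0
t 18.3 pos [0.6183 0.2315 0.1035] yaw 0.946 q6 -0.74 slide cm [ -8.28 -27.58   0.03] turn -0.044
```

```bash
python3 -m inch '[{"slide":[-4,-14,0],"turn":-0.044,"grip":2.4},{"slide":[-4,-14,0],"turn":-0.044,"grip":2.4},{"slide":[-4,-14,0],"turn":-0.044,"grip":2.4},{"slide":[-8.3,-27.6,0],"turn":-0.044,"grip":2.4},{"slide":[-8.3,-27.6,0],"turn":-0.044,"grip":2.4},{"slide":[-8.3,-27.6,0],"turn":-0.044,"grip":2.4},{"slide":[-8.3,-27.6,0],"turn":-0.044,"grip":2.4},{"slide":[-8.3,-27.6,0],"turn":-0.044,"grip":2.4},{"slide":[-8.3,-27.6,0],"turn":-0.044,"grip":2.4},{"slide":[-8.3,-27.6,0],"turn":-0.044,"grip":2.4}]'
python3 - <<'E'
from h import *
go([.5235,-.0410,.0125],.99)
E
```

```text
time: 19.3
eef_pos: [0.5244, -0.0396, 0.1031]
tcp_rot: [0.285, 0.958, 0.0, -0.001]
contact_force: [-0.3, 0.1, -0.8]
opening: 0.389
finger_force: 41.0
t 19.3 pos [ 0.5244 -0.0396  0.1031] yaw 0.992 q6 -1.26 slide cm [-0.02 -0.16  9.06] turn 0.002
```

```bash
python3 -m inch '[{"slide":[0,-0.1,3],"turn":0,"grip":2.4},{"slide":[0,-0.1,6],"turn":0,"grip":2.4},{"slide":[0,-0.1,8],"turn":0,"grip":2.4},{"slide":[0,-0.1,9.1],"turn":0,"grip":2.4},{"slide":[0,-0.1,9.1],"turn":0,"grip":2.4},{"slide":[0,-0.1,9.1],"turn":0,"grip":2.4},{"slide":[0,-0.1,9.2],"turn":0,"grip":2.4},{"slide":[0,-0.1,9.2],"turn":0,"grip":2.4}]'
```

```text
time: 20.1
eef_pos: [0.5241, -0.0414, 0.012]
tcp_rot: [0.286, 0.958, 0.0, 0.0]
contact_force: [0.0, 0.3, 0.2]
opening: 0.393
finger_force: 40.6
```

```bash
python3 -m inch '[{"slide":[0,0,0.1],"turn":0,"grip":2.4},{"slide":[0,0,0.1],"turn":0,"grip":7},{"slide":[0,0,0.1],"turn":0,"grip":7},{"slide":[0,0,0.1],"turn":0,"grip":7},{"slide":[0,0,0.1],"turn":0,"grip":7},{"slide":[0,0,-4],"turn":0,"grip":7},{"slide":[0,0,-8],"turn":0,"grip":8},{"slide":[0,0,-12],"turn":0,"grip":8},{"slide":[0,0,-12],"turn":0,"grip":8},{"slide":[0,0,-12],"turn":0,"grip":8}]'
python3 - <<'E'
from h import *
go([.4806,.1947,.11],np.radians(45.9))
E
```

```text
time: 21.1
eef_pos: [0.5247, -0.0419, 0.1331]
tcp_rot: [0.286, 0.958, 0.0, 0.001]
contact_force: [-0.6, -0.5, -0.1]
opening: 0.938
finger_force: 0.0
t 21.1 pos [ 0.5247 -0.0419  0.1331] yaw 0.99 q6 -1.26 slide cm [16.67 17.36  2.28] turn 0.189
```

```bash
python3 -m inch '[{"slide":[8.5,8.5,1],"turn":0.189,"grip":6},{"slide":[8.5,8.5,1],"turn":0.189,"grip":6},{"slide":[8.5,8.5,1],"turn":0.189,"grip":6},{"slide":[16.7,17.4,2.3],"turn":0.189,"grip":6},{"slide":[16.7,17.4,2.3],"turn":0.189,"grip":6},{"slide":[16.7,17.4,2.3],"turn":0.189,"grip":6},{"slide":[16.7,17.4,2.3],"turn":0.189,"grip":6},{"slide":[16.7,17.4,2.3],"turn":0.189,"grip":6},{"slide":[16.7,17.4,2.3],"turn":0.189,"grip":6}]'
python3 - <<'E'
from h import *
go([.4806,.1947,.003],np.radians(45.9))
p,d=ctrl.read_camera("top");noz(d,dict(n34=(330,247)))
E
```

```text
time: 22.0
eef_pos: [0.4796, 0.1943, 0.108]
tcp_rot: [0.376, 0.927, -0.001, -0.001]
contact_force: [0.1, -0.0, 0.1]
opening: 0.703
finger_force: 0.0
t 22.0 pos [0.4796 0.1943 0.108 ] yaw 0.8 q6 -0.61 slide cm [-0.05  0.12 10.5 ] turn -0.001
n34 206 [520.6 -40.5] [ 36.2 102.8] 50.8 z 0.0615
```

```bash
python3 -m inch '[{"slide":[0,0.1,4],"turn":0,"grip":6},{"slide":[0,0.1,8],"turn":0,"grip":6},{"slide":[0,0.1,10.4],"turn":0,"grip":6},{"slide":[0,0.1,10.4],"turn":0,"grip":6},{"slide":[0,0.1,10.4],"turn":0,"grip":1},{"slide":[0,0.1,10.4],"turn":0,"grip":1},{"slide":[0,0.1,10.4],"turn":0,"grip":1},{"slide":[0,0.1,10.4],"turn":0,"grip":1},{"slide":[0,0.1,10.4],"turn":0,"grip":1},{"slide":[0,0.1,10.4],"turn":0,"grip":1},{"slide":[0,0.1,10.4],"turn":0,"grip":1}]' 40
python3 -m inch '[{"slide":[0,0,-4],"turn":0,"grip":1},{"slide":[0,0,-8],"turn":0,"grip":1},{"slide":[0,0,-10],"turn":0,"grip":1},{"slide":[0,0,-10],"turn":0,"grip":1},{"slide":[0,0,-10],"turn":0,"grip":1}]'
python3 - <<'E'
from h import *
go([.6132,-.0994,.1033],.99)
E
```

```text
time: 23.15
eef_pos: [0.4824, 0.1963, 0.007]
tcp_rot: [0.375, 0.927, 0.001, 0.002]
contact_force: [0.0, -0.2, 5.4]
opening: 0.201
finger_force: 43.4
time: 23.65
eef_pos: [0.48, 0.1961, 0.1044]
tcp_rot: [0.375, 0.927, -0.0, -0.0]
contact_force: [-1.3, 0.5, -0.7]
opening: 0.199
finger_force: 42.5
t 23.65 pos [0.48   0.1961 0.1044] yaw 0.801 q6 -0.61 slide cm [-30.13 -11.96   0.1 ] turn -0.189
```

```bash
python3 -m inch '[{"slide":[-15,-6,0],"turn":-0.189,"grip":1},{"slide":[-15,-6,0],"turn":-0.189,"grip":1},{"slide":[-15,-6,0],"turn":-0.189,"grip":1},{"slide":[-30.1,-12,0],"turn":-0.189,"grip":1},{"slide":[-30.1,-12,0],"turn":-0.189,"grip":1},{"slide":[-30.1,-12,0],"turn":-0.189,"grip":1},{"slide":[-30.1,-12,0],"turn":-0.189,"grip":1},{"slide":[-30.1,-12,0],"turn":-0.189,"grip":1},{"slide":[-30.1,-12,0],"turn":-0.189,"grip":1},{"slide":[-30.1,-12,0],"turn":-0.189,"grip":1}]'
python3 - <<'E'
from h import *
go([.6132,-.0994,.0135],.99)
p,d=ctrl.read_camera("top");cv2.imwrite("pics/t5.png",cv2.resize(p[130:300,160:380,::-1],None,fx=3.5,fy=3.5,interpolation=cv2.INTER_CUBIC))
E
```

```text
time: 24.65
eef_pos: [0.6116, -0.0981, 0.1029]
tcp_rot: [0.286, 0.958, 0.0, -0.002]
contact_force: [0.5, -0.4, -0.9]
opening: 0.202
finger_force: 42.4
t 24.65 pos [ 0.6116 -0.0981  0.1029] yaw 0.991 q6 -1.31 slide cm [-0.24 -0.02  8.94] turn 0.001
```

View pics/t5.png

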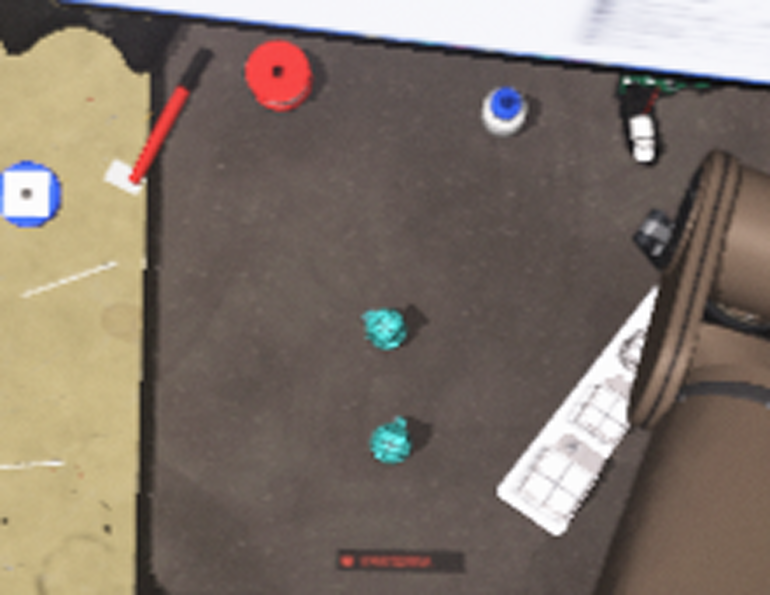

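The bench is clear except for the turquoise pair at (270,223) and (271,256). The reel and bottle are untouched, and 42 and 34 stand on the rack, with 26 partly hidden by the arm. I'll lower the 18.

```bash
python3 -m inch '[{"slide":[-0.1,-0.1,3],"turn":0,"grip":1},{"slide":[-0.1,-0.1,6],"turn":0,"grip":1},{"slide":[-0.1,-0.1,8],"turn":0,"grip":1},{"slide":[-0.1,-0.1,8.9],"turn":0,"grip":1},{"slide":[-0.1,-0.1,8.9],"turn":0,"grip":1},{"slide":[-0.1,-0.1,8.9],"turn":0,"grip":1},{"slide":[-0.1,-0.1,9.1],"turn":0,"grip":1},{"slide":[-0.1,-0.1,9.1],"turn":0,"grip":1}]'
```

```text
time: 25.5
eef_pos: [0.6138, -0.1009, 0.0146]
tcp_rot: [0.286, 0.958, -0.0, 0.001]
contact_force: [-0.3, 0.0, -0.2]
opening: 0.202
finger_force: 42.5
```

```bash
python3 -m inch '[{"slide":[0,0,0.2],"turn":0,"grip":1},{"slide":[0,0,0.2],"turn":0,"grip":1},{"slide":[0,0,0.2],"turn":0,"grip":5},{"slide":[0,0,0.2],"turn":0,"grip":5},{"slide":[0,0,0.2],"turn":0,"grip":5},{"slide":[0,0,0.2],"turn":0,"grip":5},{"slide":[0,0,-4],"turn":0,"grip":5},{"slide":[0,0,-8],"turn":0,"grip":5},{"slide":[0,0,-12],"turn":0,"grip":5},{"slide":[0,0,-12],"turn":0,"grip":5}]'
python3 -m inch '[{"slide":[10,10,0],"turn":0,"grip":5},{"slide":[20,10,0],"turn":0,"grip":5},{"slide":[30,10,0],"turn":0,"grip":5},{"slide":[30,10,0],"turn":0,"grip":5},{"slide":[30,10,0],"turn":0,"grip":5},{"slide":[30,10,0],"turn":0,"grip":5},{"slide":[30,10,0],"turn":0,"grip":5},{"slide":[30,10,0],"turn":0,"grip":5},{"slide":[30,10,0],"turn":0,"grip":5},{"slide":[30,10,0],"turn":0,"grip":5}]'
python3 - <<'E'
from h import *
p,d=ctrl.read_camera("top");P=cloud("top",d)
cv2.imwrite("pics/t6.png",cv2.resize(p[190:300,290:380,::-1],None,fx=5,fy=5,interpolation=cv2.INTER_CUBIC))
for n,x,y in [(1,.6132,-.0994),(2,.5721,-.0723),(3,.5241,-.0406),(4,.4696,-.0037)]:
    q=P[(np.hypot(P[...,0]-x,P[...,1]-y)<.032)&(P[...,2]>.066)&(P[...,2]<.085)]
    r=cv2.minAreaRect((q[:,:2]*1000).astype(np.float32));print(n,len(q),np.round(r[0],1),np.round(r[1],1),np.percentile(q[:,2],[50,90]).round(4))
E
```

```text
time: 26.5
eef_pos: [0.618, -0.1023, 0.1419]
tcp_rot: [0.286, 0.958, -0.0, 0.007]
contact_force: [0.0, 0.2, 0.2]
opening: 0.586
finger_force: 0.0
time: 27.5
eef_pos: [0.4184, 0.1466, 0.134]
tcp_rot: [0.287, 0.958, -0.0, 0.0]
contact_force: [-0.4, -1.1, -0.3]
opening: 0.585
finger_force: 0.0
1 27 [ 612.5 -101.7] [17.1 17.8] [0.0713 0.0749]
2 37 [570.2 -72.6] [26.6 25.7] [0.0715 0.0743]
3 45 [522.7 -42.5] [34.2 33.9] [0.0709 0.0731]
4 57 [470.9  -5.8] [41.8 41.4] [0.0717 0.0746]
```

View pics/t6.png

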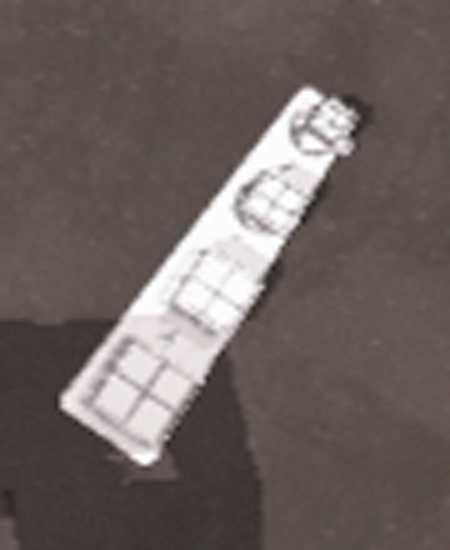

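All four rims are 71–72 mm up (72 mm when seated), each within 3 mm of its pin, in the right order. The gripper is empty and clear, so I'm handing in.

```bash
python3 -c "
from plant import ctrl
print(ctrl.sign_off())"
```

```text
the job is handed in; nothing more can be done
None
```

All four nozzles are seated and released on the rack in order (18, 26, 34, 42 mm from the narrow end), each within about 3 mm of its pin by the camera; the bottle, reel and turquoise look-alikes were left alone, and the job was handed in at about 27.5 s, though sign-off gave no verdict.

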